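# Start a low-power cure of a painted pane

### The arm

A 6-joint arm with a two-finger parallel gripper is mounted at the origin on the work surface. World frame = base frame: x ahead of the robot, y to its left, z up, the work surface at z = 0. Lengths are in m, angles in rad, forces in N, time in s.
With the tool pointing down it reaches from about 0.3 to 0.875 m from the base axis. Payload 6.4 kg.
Tool frame: the origin (TCP) lies midway between the tips of the shut fingers; the grasp point (between the pads) lies 19 mm behind it; z points along the fingers, y is the line along which they close (so a half turn about z gives the same grasp; the last joint's range is limited). The gripper opens to 85 mm and grips with 20 to 120 N. Pads are 22 mm wide; open, the fingers measure 114 mm over their backs; the gripper's body (76 mm by 85 mm) begins 54 mm behind the grasp point. The pads swing forward as they close: fully open they stand 13 mm farther back than shut.
Start: joints at [1.057, 0.181, 1.607, -0, 1.354, -0.206], TCP at [0.174, 0.548, 0.196] pointing down, gripper open.
Joint ranges: [-2.99, 2.99], [-0.89, 2.07], [0.3, 2.58], [-1.14, 4.28], [0, 2.63], [-3.12, 3.12]. Speed limits (rad/s): [2.57, 2.57, 3.01, 3.14, 3.14, 3.14].

### API

Orientations are given as a unit quaternion [w, x, y, z].
In Python, from bench import * gives the robot as it stands.
- The arm moves only by the tool play_rows, never from a script. Its argument "plan" is a list of rows, each a list of 3 entries, a list of its own where there are three numbers: the finger opening in mm, from 0 to 85.4, then the shift along the tool's x, y, z normalised to -1 to 1, where 1 is 40 cm, then the turn about the tool's z normalised to -1 to 1, where 1 is pi rad. A call has 1 to 10 rows; each row is the pose to reach, as a shift and turn from the pose commanded when the call began, along the tool's axes at that moment, turning the shorter way round; what a row does not reach only later rows make up. A row lasts 1/10 s, in which the tool goes at most 50 mm and 8.59 degrees, less where a joint would pass 70% of its speed; a pose out of reach is approached as far as the arm can. A call with a number of a shift or a turn outside -1 to 1 is refused whole. A call with a gripper value outside its range is refused whole. The fingers move at their own pace and stop on an object; the grip force is fixed at half the most. Time passes only in rows, so rows that repeat a pose let the fingers close. It gives the time, the measured TCP pose, the force, the opening and the grip force at its end, in the units of the state.
- get_obs(): the state, without advancing time (a new reading comes with each control period).
- camera(name): name is "scene" or "top" or "wrist"; returns a dict with "image" (420x560x3 uint8, red, green, blue), "range_z" (420x560 float32, m along the optical axis (not along the pixel's ray), 0 where there is no reading), "intrinsics" (3x3 intrinsics, pixels), "rvec" (rotation vector, rad) and "tvec" (3), from world to camera coordinates, as OpenCV has them; the wrist camera has in their place "T_tool_cam" (4x4, takes a point from camera to tool coordinates, whose origin is the TCP and whose axes are the flange's). Camera axes: x right, y down, z forward; pixel columns grow to the right and rows downward; lengths in m; the calibration is good to about 2 mm. The wrist camera is an equidistant fisheye: a pixel r from the principal point sees the ray r / f radians off the axis. A picture is of the moment at which its call begins: read the wrist's pose just before it.
- hand_in(): hands the job in; it is judged then, once.
Trained networks look in a picture, given as the dict that the camera call returned (one of the last four; its "shot" number tells which), for a name from the list of things; names that differ only in an ending like _2 or _b are one class to them, and where a whole thing is asked for, a point or a joint stands for the part that bears it (a point fixed in the world has none). Each returns a list of dicts, best first, with "conf" (0 to 1); they miss things now and then, are a little off and sometimes report something else, mostly with a low value. They report only what shows in the picture. A call takes as long as a camera call.
- search_frame(picture, label): "rect" ([centre column, centre row, width, height] in pixels, round what is visible of it).
- masks_of(picture, label): "mask" (420x560 bool, what is visible of it) and "rect" ([centre column, centre row, width, height] in pixels, round what is visible of it).
The state is a dict: "time_s": time; "q": joint angles; "dq": joint speeds; "joint_efforts": joint torques, N m; "eef_pos": TCP position; "eef_rot": TCP orientation; "wrist_force": force on the tool from outside, world axes, zero at the start; "torque": the same for the moment, N m; "opening": opening from 0.0 (shut) to 1.0 (fully open); "grasp_force": force on a finger pad.
Only numpy, scipy, OpenCV 4.12 (cv2) and the standard library are available. Lean on these libraries where they do the work, as an engineer would, in place of code of your own. Each camera call takes 0.05 s, during which the arm holds its last target. There are 200 camera calls.

### The job

Start a minimum-brightness cure of the painted pane: first turn the black dimmer knob fully anticlockwise to its end stop. Then swing the timer's orange-tabbed wind lever round until its arm presses on the red stop post, hold it there for a moment, firmly but without forcing it, and let go so that it springs all the way home. Leave the pane and everything else on the bench where it is.

Things in the scene. Friction and masses are not known exactly. Their poses are not given: they have to be found in the camera images.
- timer: Green enamelled timer box screwed to the bench, 170 x 200 x 50 mm (x, y, z). Origin: centre of its underside; the lever pivots about a vertical axis at x = +40 mm, y = 0 in its frame.
- wind (a joint): Wind lever angle (rad): 0 at home, where the arm points 145 degrees anticlockwise from the timer's +x axis; grows anticlockwise seen from above. A spring drives it home: 2.6 N at the tab at home, 4.5 to 6 N near the stop, plus some 3 N per 0.1 m/s of tab speed (damped: about 1 s to return). The post stops it somewhere between 0.72 and 1.18 rad.
- lever: The lever: steel arm (14 mm wide, its top 68 mm above the bench) from the pivot, with an orange upright tab at its end (26 mm along the arm, 12 mm thick across it, from 56 to 108 mm above the bench). Origin on the pivot axis, 50 mm above the bench; its x axis points along the arm to the tab.
- lever_tab (a point): Centre of the upper part of the orange tab, 95 mm from the pivot axis and 94 mm above the bench; x axis along the arm outward, y axis across the tab in the direction in which the lever winds.
- stop: Red stop set for this pane: a flat strip and upright post (14 mm diameter, top 80 mm above the bench), fixed, at a different angle each time. Origin on the lever's pivot axis on top of the timer; the post stands 55 mm out along its -x axis. The arm meets the post when the arm is 0.26 rad short of the post's direction.
- stop_post (a point): Centre of the top of the red post. The post is rigid. Some 11 to 18 N at the tab, spring included, press the arm home on it.
- dimmer: Grey dimmer box screwed to the bench, 130 x 150 x 50 mm. Origin: centre of its underside; the knob's axis is vertical through the origin.
- knob (a joint): Dimmer angle (rad): 0 is minimum, the anticlockwise end stop; grows clockwise seen from above, up to 4.7. Stays where it is left; about 0.1 N m to turn. At 0 the bar of the knob lies along the dimmer's x axis, at angle q it is turned by -q about z.
- knob_grip (a point): Grip point of the knob: on its axis, 87 mm above the bench, turning with it; x axis along the bar. The bar is 65 mm long, 14 mm thick, 32 mm high with its top 94 mm above the bench, on a round black disc of 68 mm diameter whose top is 64 mm above the bench.
- pane: Painted amber glass pane, 140 x 200 x 4 mm, lying on the light box; origin under its centre.
- jar1: White pigment jar, orange label, 70 mm diameter, 75 mm high.
- jar2: White pigment jar, paper label, 70 mm diameter, 75 mm high.
- bottle_red: Bottle with red cap, 64 mm diameter, 160 mm high.
- bottle_yellow: Bottle with yellow cap, 64 mm diameter, 160 mm high.
- brush: Flat brush, 200 mm long, lying on the bench.
- dish: White mixing bowl, 100 mm diameter, 45 mm high.
- bridge: Wooden hand rest, 150 x 60 x 45 mm, on the wooden-framed light box (240 x 420 x 60 mm, at the far side of the bench).

How it is judged:
On the way, in this order (a step that is already met when the one before it is completed fails the run):
1. the dimmer knob is fully anticlockwise, at its end stop (value of joint knob below 0.06 rad), for 0.2 s.
2. the wind lever's arm is held pressing on the red stop post (at least 5 N) (contact force between stop and lever above 5 N), for 0.3 s.
3. the wind lever is home again (value of joint wind below 0.04 rad), for 0.2 s.
At the end, for the whole second after the job is handed in: The dimmer knob is within 0.06 rad of its anticlockwise end stop and the wind lever is home (within 0.04 rad) and at rest; the pane has not moved 10 mm, and nothing else on the bench 30 mm (value of joint knob below 0.06 rad and value of joint wind below 0.04 rad and velocity of joint wind below 0.05 rad/s); the robot touches nothing.
It fails at once if the lever is swung (over 0.2 rad) while the dimmer is not yet at its minimum (value of joint wind above 0.2 rad and value of joint knob above 0.12 rad).
It fails at once if the lever is forced against its stop post with more than 35 N at the post (about 26 N at the tab) (contact force between stop and lever above 35 N).
It fails at once if the painted pane is shifted more than 10 mm (distance of pane from where it was at the start of the episode above 0.01 m).
It fails at once if another thing on the bench is shifted more than 30 mm (distance of any of jar1, jar2, bottle_red, bottle_yellow, brush, dish, bridge from where it was at the start of the episode above 0.03 m).
It also fails if it takes over 72 s, if anything falls off the work surface, if the arm or the gripper's body presses on something with over 40 N, if the wrist force passes 120 N, or if a joint passes its speed limit or range.

## Working session

There is one attempt and no reset: what is moved stays moved. The work goes in short steps, Python scripts to look and compute and a tool call to move; the robot and the scene stay as the last step left them, time stands still between calls to the robot, and variables do not carry over. Pictures are saved under pics/ and viewed, at most 10 in all, crops included, and the job is handed in when it is done.

Besides the shell and the picture viewer there is one more tool, called after "Request:" as name(argument=value, ...) on one line, values as JSON. play_rows: Moves the arm, as the interface text tells. Its arguments: {"type":"object","properties":{"plan":{"type":"array","items":{"type":"array"}}},"required":["plan"]}

```bash
mkdir -p pics; ls; cat > h.py <<'E'
from bench import *
import numpy as np, cv2
from scipy.spatial.transform import Rotation as R
def cloud(p):
    K=p["intrinsics"];z=p["range_z"];v,u=np.mgrid[:420,:560]
    X=np.stack([(u-K[0,2])/K[0,0]*z,(v-K[1,2])/K[1,1]*z,z],-1)
    Rm=cv2.Rodrigues(np.array(p["rvec"],float))[0]
    W=(X-np.array(p["tvec"]).ravel())@Rm
    W[z<=0]=np.nan
    return W
E
python3 - <<'E'
from h import *
o=get_obs();print(o)
ims=[]
for n in("top","scene"):
    p=camera(n);W=cloud(p);ims.append(p["image"][...,::-1])
    np.savez(n,W=W,im=p["image"])
    for l in("timer","lever","lever_tab","stop","dimmer","knob","bottle_red","bottle_yellow","jar1","jar2","dish","brush"):
        for m in masks_of(p,l)[:1]:
            w=W[m["mask"]];w=w[~np.isnan(w[:,0])]
            if len(w): print(n,l,round(m["conf"],2),np.round(m["rect"]),np.median(w,0).round(3),np.percentile(w,2,0).round(3),np.percentile(w,98,0).round(3))
    cv2.imwrite(f"pics/{n}.png",p["image"][...,::-1])
E
```

```text
pics
{'time_s': 0.0, 'q': array([ 1.05671938e+00,  1.81542352e-01,  1.60802782e+00, -1.73255350e-05,
        1.35381229e+00, -2.06280000e-01]), 'dq': array([-8.71793193e-04, -4.02539741e-04,  8.97000323e-05, -2.98101290e-04,
        6.15535194e-04, -5.29882477e-04]), 'joint_efforts': array([ 1.53877652e-03, -4.44872653e+01, -3.51337159e+01, -1.56909882e-04,
        9.09996772e-03,  5.43859485e-06]), 'eef_pos': array([0.17386408, 0.54742423, 0.19537391]), 'eef_rot': array([-3.07486182e-04,  1.53289774e-01,  9.88180876e-01, -8.40463364e-04]), 'wrist_force': array([-0.08769979,  0.22455168, -0.76368248]), 'torque': array([-0.00725799, -0.06691841,  0.07879069]), 'grasp_force': 0.0, 'opening': 0.9983623494369877}
top timer 0.89 [366. 223.  84.  78.] [ 0.496 -0.24   0.05 ] [ 0.405 -0.344  0.014] [ 0.589 -0.144  0.08 ]
top lever 0.57 [358. 219.  39.  33.] [ 0.522 -0.237  0.075] [ 0.472 -0.271  0.064] [ 0.554 -0.173  0.111]
top lever_tab 0.81 [357. 215.  36.  32.] [ 0.524 -0.239  0.073] [ 0.473 -0.272  0.048] [ 0.554 -0.173  0.11 ]
top stop 0.46 [375. 223.   8.  15.] [ 0.496 -0.268  0.055] 
[... 1435 characters left out ...]
.  21.] [0.471 0.216 0.064] [0.429 0.188 0.056] [0.495 0.249 0.095]
scene bottle_red 0.88 [412. 217.  30.  48.] [0.699 0.369 0.089] [0.669 0.351 0.004] [0.716 0.4   0.16 ]
scene bottle_yellow 0.76 [137. 272.  36.  45.] [ 0.697 -0.4    0.097] [ 0.667 -0.432  0.004] [ 0.711 -0.374  0.16 ]
scene jar1 0.83 [262. 182.  22.  29.] [ 0.427 -0.016  0.057] [ 0.384 -0.045  0.007] [0.443 0.019 0.077]
scene jar2 0.83 [262. 182.  22.  29.] [ 0.427 -0.016  0.057] [ 0.384 -0.045  0.007] [0.443 0.019 0.077]
scene dish 0.85 [374. 148.  28.  20.] [0.319 0.423 0.027] [0.289 0.37  0.004] [0.382 0.457 0.046]
scene brush 0.7 [124. 200.  51.  48.] [ 0.388 -0.462  0.016] [ 0.292 -0.516 -0.002] [ 0.443 -0.385  0.022]
```

```bash
python3 - <<'E'
from h import *
D={n:np.load(n+".npz") for n in("top","scene")}
def rect(P): 
    c,s,a=cv2.minAreaRect((P[:,:2]*1000).astype(np.float32)); return np.round(c,1),np.round(s,1),round(a,1)
ctr={"knob":(0.465,0.215),"tim":(0.5,-0.24)}
for n,d in D.items():
    W=d["W"].reshape(-1,3);C=d["im"].reshape(-1,3).astype(int)
    k=np.isfinite(W[:,0]);W=W[k];C=C[k]
    def sel(c,r,lo,hi): return (np.hypot(*(W[:,:2]-c).T)<r)&(W[:,2]>lo)&(W[:,2]<hi)
    for nm,s in (("bar",sel(ctr["knob"],.05,.085,.1)),("disc",sel(ctr["knob"],.06,.06,.1)),("dimbox",sel(ctr["knob"],.13,.042,.056)),("timbox",sel(ctr["tim"],.17,.042,.056)),
       ("tab",sel(ctr["tim"],.12,.09,.115)),("arm",sel(ctr["tim"],.12,.063,.073)),("post",sel(ctr["tim"],.12,.074,.088)&(C[:,0]>1.8*C[:,1])&(C[:,1]<.35*C[:,0]))):
        P=W[s]
        if len(P)>3: print(n,nm,len(P),rect(P),P.mean(0).round(4),P[:,2].max().round(3))
a=D["top"]["im"][...,::-1];s=D["scene"]["im"][...,::-1]
f=lambda i,u,v:cv2.resize(i[v-45:v+45,u-60:u+60],(400,300),interpolation=cv2.INTER_CUBIC)
cv2.imwrite("pics/m.png",np.vstack([np.hstack([f(a,194,234),f(a,366,223)]),np.hstack([f(s,335,183),f(s,193,217)])]))
E
```

```text
top bar 136 (array([464.7, 217.7]), array([14.9, 63.4]), 57.4) [0.4641 0.2176 0.093 ] 0.1
top disc 494 (array([467.1, 217.2]), array([76.2, 70.6]), 53.7) [0.4642 0.2165 0.0726] 0.1
top dimbox 1893 (array([464.7, 218. ]), array([150.5, 130. ]), 71.3) [0.4641 0.2163 0.0498] 0.056
top timbox 4028 (array([ 535.8, -258.2]), array([204.3, 243.4]), 74.3) [ 0.4989 -0.2462  0.0495] 0.056
top tab 56 (array([ 479.1, -183.7]), array([12.1, 26.3]), 39.4) [ 0.4791 -0.1828  0.1063] 0.115
top arm 153 (array([ 513.4, -221.9]), array([ 76.5, 107.7]), 8.6) [ 0.5132 -0.2257  0.0684] 0.073
top post 20 (array([ 485.8, -271.9]), array([12.6,  9.7]), 76.2) [ 0.4859 -0.2715  0.0791] 0.085
scene bar 73 (array([463.3, 218. ]), array([14. , 65.5]), 57.6) [0.4656 0.2168 0.0921] 0.097
scene disc 266 (array([464.1, 217.7]), array([64.9, 67.3]), 73.5) [0.4673 0.2154 0.0724] 0.097
scene dimbox 1029 (array([464.4, 218.2]), array([150.6, 135.3]), 70.4) [0.4732 0.213  0.0493] 0.056
scene timbox 2580 (array([ 498.1, -249.7]), array([208.1, 173.1]), 74.3) [ 0.5078 -0.2494  0.0491] 0.056
scene tab 64 (array([ 477.4, -182.6]), array([14.4, 29. ]), 43.8) [ 0.4794 -0.1835  0.1026] 0.112
scene arm 172 (array([ 515.7, -222.2]), array([ 76.5, 109.1]), 4.7) [ 0.5125 -0.2272  0.068 ] 0.073
scene post 14 (array([ 485.1, -271.2]), array([ 9.1, 11.8]), 84.6) [ 0.4861 -0.2712  0.0787] 0.081
```

View pics/m.png

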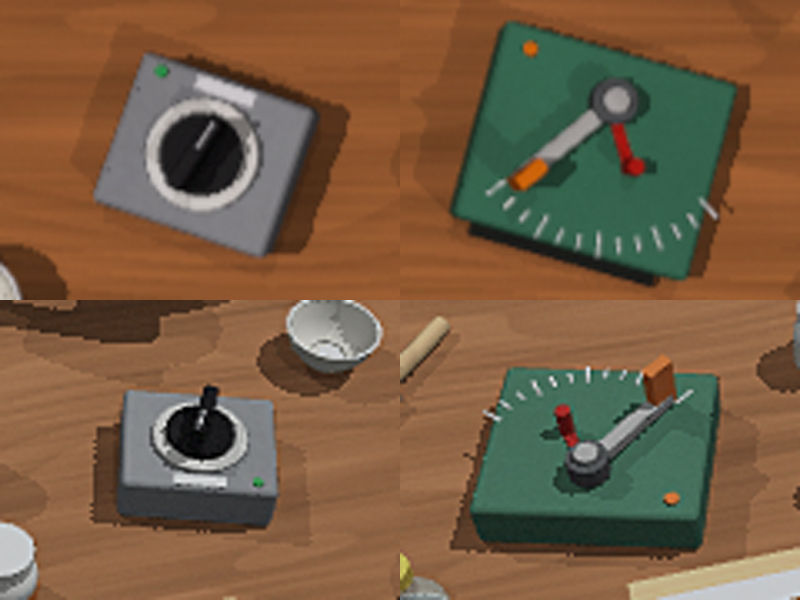

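View pics/top.png

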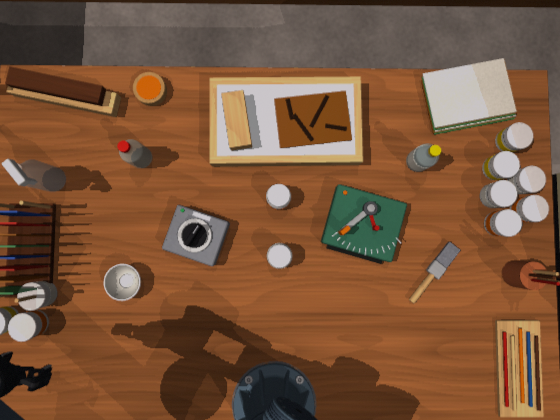

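The pictures show the knob bar at about (194,234) in the top view, the lever with its tab at (349,228) and the post at (375,223). Both views agree on position to within about 2 mm. I'll move over the knob and turn the wrist so that it has room to turn anticlockwise.

Request:
play_rows(plan=[[85,[-0.94,-0.564,0],0.5],[85,[-0.94,-0.564,0],0.5],[85,[-0.94,-0.564,0],0.5],[85,[-0.94,-0.564,0],0.5],[85,[-0.94,-0.564,0],0.5],[85,[-0.94,-0.564,0],0.5],[85,[-0.94,-0.564,0],0.5],[85,[-0.94,-0.564,0],0.5],[85,[-0.94,-0.564,0],0.5],[85,[-0.94,-0.564,0],0.5]])

```text
time_s: 2.3
eef_pos: [0.4673, 0.2153, 0.1965]
eef_rot: [0.001, 0.789, 0.614, 0.0]
wrist_force: [-0.1, -0.6, -0.2]
opening: 0.996
grasp_force: 0.0
```

Request:
play_rows(plan=[[85,[0,0,0],0.583],[85,[0,0,0],0.583],[85,[0,0,0],0.583],[85,[0,0,0],0.583],[85,[0,0,0],0.583],[85,[0,0,0],0.583],[85,[0,0,0],0.583],[85,[0,0,0],0.583],[85,[0,0,0],0.583],[85,[0,0,0],0.583]])

```text
time_s: 3.3
eef_pos: [0.4642, 0.2191, 0.1964]
eef_rot: [-0.0, 0.996, -0.086, 0.0]
wrist_force: [-0.3, 0.5, -0.3]
opening: 0.996
grasp_force: 0.0
```

```bash
cat >> h.py <<'E'
def st():
    o=get_obs();M=R.from_quat(np.roll(o["eef_rot"],-1)).as_matrix()
    print("t",o["time_s"],"pos",o["eef_pos"].round(4),"q",o["q"].round(3),"yaw y",np.degrees(np.arctan2(M[1,1],M[0,1])).round(2),"F",o["wrist_force"].round(1),"T",o["torque"].round(2),"op",round(o["opening"],3),"g",round(o["grasp_force"],1))
    return o,M
def go(M,o,tgt): print("shift",(M.T@(np.array(tgt)-o["eef_pos"])/0.4).round(4))
E
python3 - <<'E'
from h import *
o,M=st();go(M,o,[.4645,.218,.07])
E
```

```text
t 3.3 pos [0.4642 0.2191 0.1964] q [0.209 0.042 1.76  0.    1.34  1.953] yaw y -99.88 F [-0.3  0.5 -0.3] T [-0.04  0.    0.03] op 0.996 g 0.0
shift [0.0012 0.0026 0.3159]
```

Request:
play_rows(plan=[[85,[0.001,0,0.0],0.128],[85,[0.001,0,0.0],0.128],[85,[0.001,0,0.0],0.128],[85,[0.001,0,0.1],0.128],[85,[0.001,0,0.2],0.128],[85,[0.001,0,0.26],0.128],[85,[0.001,0,0.315],0.128],[85,[0.001,0,0.315],0.128]])

```text
time_s: 4.1
eef_pos: [0.4618, 0.2184, 0.0672]
eef_rot: [0.002, 0.96, -0.28, -0.003]
wrist_force: [-0.5, -0.9, 0.4]
opening: 0.999
grasp_force: 0.0
```

Request:
play_rows(plan=[[0,[0,0,0],0],[0,[0,0,0],0],[0,[0,0,0],0],[0,[0,0,0],0],[0,[0,0,0],0],[0,[0,0,0],0],[0,[0,0,0],0],[0,[0,0,0],0]])

```text
time_s: 4.9
eef_pos: [0.4645, 0.219, 0.0703]
eef_rot: [0.0, 0.96, -0.28, -0.0]
wrist_force: [-1.2, 0.5, 0.1]
opening: -0.0
grasp_force: 0.0
```

```bash
python3 -c "
from h import *
st()"
```

```text
t 4.9 pos [0.4645 0.219  0.0703] q [ 0.209  0.2    1.864 -0.     1.078  2.348] yaw y -122.57 F [-1.2  0.5  0.1] T [-0.03 -0.03  0.01] op -0.0 g 0.0
```

```bash
python3 - <<'E'
from h import *
w=camera("wrist")["image"][...,::-1]
s=camera("scene")["image"][...,::-1]
s=cv2.resize(s[120:240,250:410],(560,420),interpolation=cv2.INTER_CUBIC)
cv2.imwrite("pics/w1.png",cv2.resize(np.hstack([w,s]),(800,300)))
st()
E
```

```text
t 5.0 pos [0.4645 0.219  0.0702] q [ 0.209  0.2    1.864 -0.     1.078  2.348] yaw y -122.57 F [ 0.4 -1.3  0.3] T [ 0.01  0.03 -0.05] op -0.001 g 0.0
```

View pics/w1.png

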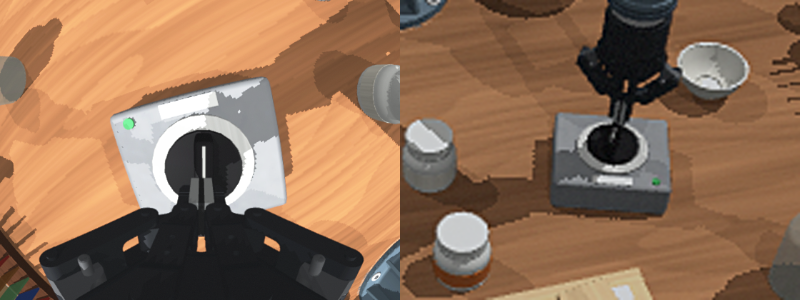

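```bash
python3 - <<'E'
from h import *
p=camera("wrist");w=p["image"][...,::-1]
np.save("wr.npy",p["range_z"])
cv2.imwrite("pics/w2.png",cv2.resize(w[180:340,200:370],(640,600),interpolation=cv2.INTER_CUBIC))
print(p["T_tool_cam"].round(3),p["range_z"][230:330:10,250:330:8].round(3))
E
```

```text
[[-0.    -0.962 -0.273  0.07 ]
 [ 1.     0.    -0.001 -0.   ]
 [ 0.001 -0.273  0.962 -0.178]
 [ 0.     0.     0.     1.   ]] [[0.194 0.194 0.194 0.163 0.162 0.162 0.165 0.195 0.195 0.194]
 [0.196 0.196 0.196 0.164 0.165 0.164 0.167 0.195 0.196 0.197]
 [0.198 0.199 0.198 0.148 0.148 0.147 0.168 0.198 0.198 0.198]
 [0.201 0.145 0.137 0.138 0.    0.137 0.148 0.146 0.201 0.2  ]
 [0.137 0.137 0.128 0.128 0.128 0.128 0.128 0.137 0.202 0.202]
 [0.128 0.128 0.121 0.12  0.121 0.12  0.119 0.128 0.128 0.212]
 [0.111 0.108 0.111 0.109 0.118 0.111 0.11  0.108 0.111 0.221]
 [0.104 0.105 0.104 0.104 0.119 0.104 0.105 0.103 0.102 0.104]
 [0.098 0.099 0.098 0.106 0.121 0.103 0.099 0.098 0.099 0.098]
 [0.085 0.084 0.085 0.11  0.123 0.108 0.084 0.084 0.084 0.085]]
```

View pics/w2.png

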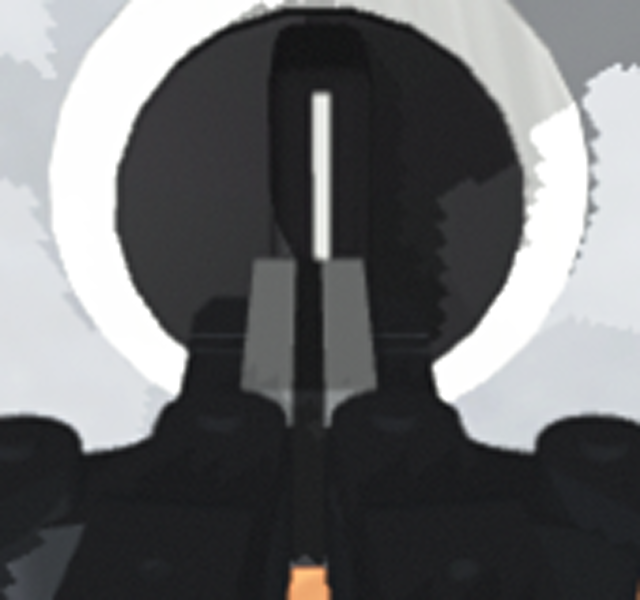

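```bash
python3 - <<'E'
from h import *
o,M=st();p=camera("wrist");K=p["intrinsics"];z=p["range_z"]
T=p["T_tool_cam"]
def pt(u,v):
    x=(u-K[0,2])/K[0,0];y=(v-K[1,2])/K[1,1];r=np.hypot(x,y)
    d=np.array([x,y,r/np.tan(r)]);d/=d[2]
    return T[:3,:3]@(d*z[v,u])+T[:3,3]
for v in range(185,300,6):
    for u in (240,268,273,280,285,293,297):
        if z[v,u]>0: q=pt(u,v);print((q*1000).round(0).astype(int),round((o["eef_pos"]+M@q)[2],3),end="; ")
    print(v)
E
```

```text
t 5.05 pos [0.4645 0.219  0.0702] q [0.209 0.2   1.864 0.    1.078 2.348] yaw y -122.56 F [ 0.7 -0.1  0.3] T [-0.02  0.01 -0.  ] op 0.003 g 0.0
[ 31 -25  14] 0.056; [32 -8  9] 0.061; [32 -5  6] 0.064; [32 -1  6] 0.064; [32  2  6] 0.064; [32  6  6] 0.064; [32  9  6] 0.064; 185
[ 27 -26  14] 0.056; [29 -8  6] 0.064; [31 -5 -3] 0.073; [32 -1 -9] 0.079; [32  2 -8] 0.078; [32  6 -6] 0.077; [29  9  6] 0.064; 191
[ 23 -26  14] 0.056; [25 -8  6] 0.064; [ 31  -5 -19] 0.089; [ 32  -1 -20] 0.09; [ 32   1 -21] 0.092; [ 32   5 -21] 0.091; [ 31   8 -16] 0.086; 197
[ 20 -26  13] 0.057; [22 -8  6] 0.064; [ 29  -4 -24] 0.094; [ 29  -1 -23] 0.093; [ 29   1 -24] 0.094; [ 29   5 -24] 0.094; [ 30   7 -24] 0.095; 203
[ 18 -25   7] 0.064; [18 -8  6] 0.064; [ 26  -4 -24] 0.094; [ 26  -1 -24] 0.094; [ 27   1 -24] 0.094; [ 27   5 -25] 0.095; [ 26   7 -24] 0.094; 209
[ 14 -25   7] 0.063; [14 -8  6] 0.064; [ 23  -4 -23] 0.093; [ 23  -1 -24] 0.095; [ 23   1 -24] 0.094; [ 24   5 -25] 0.095; [ 23   7 -24] 0.094; 215
[ 11 -25   6] 0.064; [11 -8  5] 0.065; [ 20  -4 -24] 0.094; [ 20  -1 -24] 0.094; [ 20   1 -24] 0.09
[... 1292 characters left out ...]
66] 0.136; [ 12  -1 -66] 0.136; [ 12   1 -66] 0.136; [ 12   4 -66] 0.137; [ 12   6 -66] 0.136; 275
[-37 -29  19] 0.051; [ 12  -5 -71] 0.141; [ 11  -3 -70] 0.14; [ 12  -1 -71] 0.142; [ 12   1 -71] 0.141; [ 12   4 -70] 0.141; [ 11   6 -70] 0.14; 281
[-42 -29  20] 0.051; [ 13  -5 -77] 0.147; [ 12  -3 -76] 0.147; [ 10  -1 -72] 0.142; [ 10   1 -72] 0.143; [ 13   4 -77] 0.147; [ 12   5 -76] 0.146; 287
[ 13 -14 -81] 0.152; [ 13  -5 -81] 0.151; [ 13  -3 -81] 0.152; [  8  -1 -73] 0.143; [  8   1 -72] 0.143; [ 13   4 -81] 0.151; [ 13   5 -81] 0.151; 293
[ 13 -14 -86] 0.156; [ 13  -5 -86] 0.156; [ 13  -3 -85] 0.156; [  4  -1 -71] 0.141; [  4   1 -71] 0.142; [ 14   4 -86] 0.157; [ 13   5 -85] 0.155; 299
```

The wrist view shows the real fingertips about 40 mm behind the reported TCP. They closed above the bar, whose top is at 0.094 m. I'll open, go down about 36 mm and grip again.

Request:
play_rows(plan=[[60,[0,0,0],0],[60,[0,0,0],0],[60,[0,0,0],0],[60,[0,0,0],0],[60,[0,0,0],0],[60,[0,0,0.03],0],[60,[0,0,0.06],0],[60,[0,0,0.09],0],[60,[0,0,0.09],0]])

```text
time_s: 6.0
eef_pos: [0.4624, 0.2185, 0.0316]
eef_rot: [0.001, 0.96, -0.28, -0.002]
wrist_force: [-1.5, 0.3, 0.5]
opening: 0.701
grasp_force: 0.0
```

Request:
play_rows(plan=[[0,[0,0,0],0],[0,[0,0,0],0],[0,[0,0,0],0],[0,[0,0,0],0],[0,[0,0,0],0],[0,[0,0,0],0],[0,[0,0,0],0],[0,[0,0,0],0]])

```text
time_s: 6.8
eef_pos: [0.464, 0.2175, 0.0351]
eef_rot: [0.002, 0.96, -0.28, -0.0]
wrist_force: [-6.2, -8.8, 8.0]
opening: 0.151
grasp_force: 59.3
```

Request:
play_rows(plan=[[0,[0,0,0],-0.04],[0,[0,0,0],-0.08],[0,[0,0,0],-0.11],[0,[0,0,0],-0.11],[0,[0,0,0],-0.11]])

```text
time_s: 7.3
eef_pos: [0.4641, 0.2179, 0.035]
eef_rot: [0.001, 0.994, -0.111, -0.0]
wrist_force: [-4.3, -6.8, 7.0]
opening: 0.148
grasp_force: 59.2
```

```bash
python3 -c "
from h import *
st()"
```

```text
t 7.3 pos [0.4641 0.2179 0.035 ] q [ 2.080e-01  2.570e-01  1.880e+00 -2.000e-03  1.006e+00  2.002e+00] yaw y -102.72 F [-4.3 -6.8  7. ] T [-0.9   0.77  0.1 ] op 0.148 g 59.2
```

Request:
play_rows(plan=[[0,[0,0,0],-0.045],[0,[0,0,0],-0.09],[0,[0,0,0],-0.135],[0,[0,0,0],-0.18],[0,[0,0,0],-0.225],[0,[0,0,0],-0.27],[0,[0,0,0],-0.315],[0,[0,0,0],-0.36],[0,[0,0,0],-0.405],[0,[0,0,0],-0.45]])

```text
time_s: 8.3
eef_pos: [0.4632, 0.2194, 0.035]
eef_rot: [-0.001, 0.826, 0.563, -0.001]
wrist_force: [-8.4, 0.7, 9.1]
opening: 0.151
grasp_force: 59.6
```

Request:
play_rows(plan=[[0,[0,0,0],-0.045],[0,[0,0,0],-0.09],[0,[0,0,0],-0.135],[0,[0,0,0],-0.18],[0,[0,0,0],-0.225],[0,[0,0,0],-0.27],[0,[0,0,0],-0.315],[0,[0,0,0],-0.36],[0,[0,0,0],-0.405],[0,[0,0,0],-0.45]])

```text
time_s: 9.3
eef_pos: [0.4615, 0.2186, 0.035]
eef_rot: [-0.003, 0.262, 0.965, -0.001]
wrist_force: [-13.4, -4.0, 16.3]
opening: 0.155
grasp_force: 60.6
```

```bash
python3 -c "
from h import *
st()"
```

```text
t 9.3 pos [0.4615 0.2186 0.035 ] q [ 0.21   0.256  1.881 -0.     1.01  -0.83 ] yaw y 59.6 F [-13.4  -4.   16.3] T [-0.75  2.27 -0.14] op 0.155 g 60.6
```

Request:
play_rows(plan=[[0,[0,0,0],-0.035],[0,[0,0,0],-0.06],[0,[0,0,0],-0.07],[0,[0,0,0],-0.08],[0,[0,0,0],-0.08],[0,[0,0,0],-0.08]])

```text
time_s: 9.9
eef_pos: [0.4615, 0.2185, 0.035]
eef_rot: [-0.003, 0.144, 0.99, -0.001]
wrist_force: [-14.2, -4.7, 16.7]
opening: 0.154
grasp_force: 67.3
```

```bash
python3 -c "
from h import *
st()"
```

```text
t 9.9 pos [0.4615 0.2185 0.035 ] q [ 0.209  0.256  1.882  0.     1.01  -1.074] yaw y 73.49 F [-14.2  -4.7  16.7] T [-0.92  2.25 -1.35] op 0.154 g 67.3
```

Torque about z has jumped to −1.35 N m at about 194°, so the knob is at its end stop. Releasing and lifting.

Request:
play_rows(plan=[[0,[0,0,0],0],[60,[0,0,0],0],[60,[0,0,0],0],[60,[0,0,0],0],[60,[0,0,0],0],[60,[0,0,0],0],[60,[0,0,-0.1],0],[60,[0,0,-0.2],0],[30,[0,0,-0.3],0],[0,[0,0,-0.3],0]])

```text
time_s: 10.9
eef_pos: [0.4688, 0.22, 0.1605]
eef_rot: [0.005, 0.142, 0.99, 0.002]
wrist_force: [1.2, 0.2, -0.2]
opening: 0.376
grasp_force: 0.0
```

```bash
python3 - <<'E'
from h import *
o,M=st()
p=camera("scene");W=cloud(p).reshape(-1,3);W=W[np.isfinite(W[:,0])]
s=(np.hypot(*(W[:,:2]-(.465,.218)).T)<.05)&(W[:,2]>.085)&(W[:,2]<.1)
print(cv2.minAreaRect((W[s][:,:2]*1000).astype(np.float32)),s.sum())
s=(np.hypot(*(W[:,:2]-(.4645,.218)).T)<.13)&(W[:,2]>.042)&(W[:,2]<.056)
print(cv2.minAreaRect((W[s][:,:2]*1000).astype(np.float32)))
T=np.array([.479,-.1832]);P=np.array([.4865,-.2715])
# pivot refined: |T-c|=.095,|P-c|=.055
from scipy.optimize import fsolve
c=fsolve(lambda c:[np.hypot(*(T-c))-.095,np.hypot(*(P-c))-.055],[.5366,-.2605]);print("pivot",c)
E
```

```text
t 10.9 pos [0.4688 0.22   0.1605] q [ 0.209  0.08   1.795  0.     1.255 -1.076] yaw y 73.65 F [ 1.2  0.2 -0.2] T [-0.01 -0.06 -0.02] op 0.376 g 0.0
((462.5246276855469, 218.05035400390625), (13.521456718444824, 69.36156463623047), 70.72502136230469) 79
((461.7012939453125, 218.37167358398438), (149.62403869628906, 135.15847778320312), 71.23963165283203)
pivot [ 0.53941837 -0.2565118 ]
```

Request:
play_rows(plan=[[0,[-0.35,-0.89,0],0.698],[0,[-0.35,-0.89,0],0.698],[0,[-0.35,-0.89,0],0.698],[0,[-0.35,-0.89,0],0.698],[0,[-0.35,-0.89,0],0.698],[0,[-0.35,-0.89,0],0.698],[0,[-0.35,-0.89,0],0.698],[0,[-0.35,-0.89,0],0.698],[0,[-0.35,-0.89,0],0.698],[0,[-0.35,-0.89,0],0.698]])

```text
time_s: 11.95
eef_pos: [0.4975, -0.163, 0.1524]
eef_rot: [-0.001, 0.782, 0.624, -0.001]
wrist_force: [-0.0, 0.9, 0.7]
opening: 0.0
grasp_force: 0.0
```

Request:
play_rows(plan=[[0,[0,0,0],0.22],[0,[0,0,0],0.22],[0,[0,0,0],0.22],[0,[0,0,0],0.22],[0,[0,0,0],0.22],[0,[0,0,0],0.22],[0,[0,0,0],0.22]])

```text
time_s: 12.65
eef_pos: [0.498, -0.1617, 0.1532]
eef_rot: [-0.001, 0.945, 0.328, -0.001]
wrist_force: [-0.7, 0.1, 0.2]
opening: -0.001
grasp_force: 0.0
```

```bash
python3 - <<'E'
from h import *
o,M=st();go(M,o,[.504,-.163,.044])
p=camera("wrist");cv2.imwrite("pics/w3.png",p["image"][...,::-1])
# tab as seen by wrist: check position
K=p["intrinsics"];z=p["range_z"];T=p["T_tool_cam"];v,u=np.mgrid[:420,:560]
x=(u-K[0,2])/K[0,0];y=(v-K[1,2])/K[1,1];r=np.hypot(x,y)+1e-9
X=np.stack([x*np.tan(r)/r*z,y*np.tan(r)/r*z,z],-1)
W=(X@T[:3,:3].T+T[:3,3])@M.T+o["eef_pos"]
im=p["image"].astype(int)
s=(z>0)&(W[...,2]>.1)&(W[...,2]<.113)&(np.hypot(W[...,0]-.479,W[...,1]+.183)<.03)
print(s.sum());P=W[s][:,:2]
if s.sum()>5: print(cv2.minAreaRect((P*1000).astype(np.float32)),P.mean(0))
E
```

```text
t 12.65 pos [ 0.498  -0.1617  0.1532] q [-0.541  0.111  1.777 -0.     1.255  0.363] yaw y -51.76 F [-0.7  0.1  0.2] T [ 0.02  0.   -0.04] op -0.001 g 0.0
shift [0.0098 0.0124 0.2729]
233
((480.2750244140625, -182.5011749267578), (8.642236709594727, 25.956418991088867), 35.30339050292969) [ 0.48389719 -0.1846623 ]
```

View pics/w3.png

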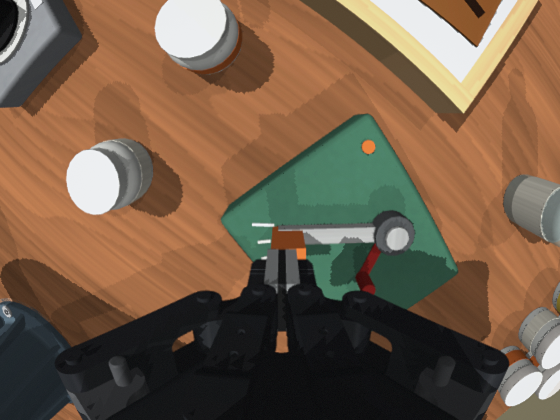

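Request:
play_rows(plan=[[0,[0.016,0.013,0],0],[0,[0.016,0.013,0.08],0],[0,[0.016,0.013,0.16],0],[0,[0.016,0.013,0.22],0],[0,[0.016,0.013,0.27],0],[0,[0.016,0.013,0.27],0],[0,[0.016,0.013,0.27],0]])

```text
time_s: 13.4
eef_pos: [0.5072, -0.1622, 0.0464]
eef_rot: [-0.0, 0.945, 0.327, -0.0]
wrist_force: [0.6, -0.1, 0.7]
opening: 0.002
grasp_force: 0.0
```

```bash
cat > arc.py <<'E'
from h import *
import sys
c=np.array([.538,-.2585])
def pose(phi,off=.018):
    a=np.radians(phi);r=np.array([np.cos(a),np.sin(a)]);t=np.array([-r[1],r[0]])
    return c+.095*r-off*t, phi-180
def rows(phis,zt,base=None):
    o,M=st()
    y0=np.degrees(np.arctan2(M[1,1],M[0,1]))
    for ph in phis:
        p,y=pose(ph);d=M.T@(np.r_[p,zt]-o["eef_pos"])/.4
        print([0,list(d.round(3)),round(float(((y0-y+180)%360-180)/180),3)],ph)
    a=np.degrees(np.arctan2(*(o["eef_pos"][:2]-c)[::-1]));r=np.hypot(*(o["eef_pos"][:2]-c))
    tab=a+np.degrees(np.arctan2(.018,.095)); print("radius",r.round(4),"contact phi",tab.round(1))
    t=np.radians(tab); print("F tangential",(o["wrist_force"][:2]@[-np.sin(t),np.cos(t)]).round(2))
if __name__=="__main__": rows([float(a) for a in sys.argv[1:]],.044)
E
python3 arc.py 128 134 140 146 152 158 164
```

```text
t 13.4 pos [ 0.5072 -0.1622  0.0464] q [-0.533  0.276  1.827  0.     1.039  0.373] yaw y -51.87 F [ 0.6 -0.1  0.7] T [ 0.02 -0.01 -0.06] op 0.002 g 0.0
[0, [np.float64(-0.043), np.float64(-0.0), np.float64(0.006)], 0.001] 128.0
[0, [np.float64(-0.068), np.float64(-0.004), np.float64(0.006)], -0.033] 134.0
[0, [np.float64(-0.093), np.float64(-0.005), np.float64(0.006)], -0.066] 140.0
[0, [np.float64(-0.118), np.float64(-0.003), np.float64(0.006)], -0.099] 146.0
[0, [np.float64(-0.143), np.float64(0.002), np.float64(0.006)], -0.133] 152.0
[0, [np.float64(-0.167), np.float64(0.009), np.float64(0.006)], -0.166] 158.0
[0, [np.float64(-0.191), np.float64(0.018), np.float64(0.006)], -0.199] 164.0
radius 0.1012 contact phi 118.5
F tangential -0.49
```

Request:
play_rows(plan=[[0,[-0.03,0,0.006],0],[0,[-0.043,0,0.006],0],[0,[-0.068,-0.004,0.006],-0.033],[0,[-0.093,-0.005,0.006],-0.066],[0,[-0.118,-0.003,0.006],-0.099],[0,[-0.143,0.002,0.006],-0.133],[0,[-0.155,0.005,0.006],-0.15],[0,[-0.167,0.009,0.006],-0.166],[0,[-0.167,0.009,0.006],-0.166]])

```text
time_s: 14.3
eef_pos: [0.4573, -0.2069, 0.045]
eef_rot: [0.001, 0.829, 0.559, 0.001]
wrist_force: [4.0, 3.2, -1.3]
opening: 0.0
grasp_force: 1.9
```

```bash
python3 arc.py 158 162 166 168 170 172 174 176
```

```text
t 14.3 pos [ 0.4573 -0.2069  0.045 ] q [-6.630e-01  2.150e-01  1.908e+00  1.000e-03  1.016e+00 -2.790e-01] yaw y -22.06 F [ 4.   3.2 -1.3] T [ 0.45 -0.64  0.02] op 0.0 g 1.9
[0, [np.float64(0.001), np.float64(-0.002), np.float64(0.002)], -0.0] 158.0
[0, [np.float64(-0.016), np.float64(-0.005), np.float64(0.002)], -0.023] 162.0
[0, [np.float64(-0.032), np.float64(-0.006), np.float64(0.002)], -0.045] 166.0
[0, [np.float64(-0.041), np.float64(-0.006), np.float64(0.002)], -0.056] 168.0
[0, [np.float64(-0.049), np.float64(-0.006), np.float64(0.002)], -0.067] 170.0
[0, [np.float64(-0.058), np.float64(-0.006), np.float64(0.002)], -0.078] 172.0
[0, [np.float64(-0.066), np.float64(-0.005), np.float64(0.002)], -0.089] 174.0
[0, [np.float64(-0.075), np.float64(-0.004), np.float64(0.002)], -0.1] 176.0
radius 0.0958 contact phi 158.2
F tangential -4.42
```

Request:
play_rows(plan=[[0,[-0.016,-0.005,0.002],-0.023],[0,[-0.032,-0.006,0.002],-0.045],[0,[-0.041,-0.006,0.002],-0.056],[0,[-0.049,-0.006,0.002],-0.067],[0,[-0.058,-0.006,0.002],-0.078],[0,[-0.058,-0.006,0.002],-0.078]])

```text
time_s: 14.9
eef_pos: [0.4465, -0.2271, 0.0443]
eef_rot: [0.001, 0.755, 0.656, 0.001]
wrist_force: [3.2, 3.5, 1.4]
opening: -0.001
grasp_force: 2.1
```

```bash
python3 arc.py 172 173 174 175 176 177 178 179 180
```

```text
t 14.9 pos [ 0.4465 -0.2271  0.0443] q [-7.090e-01  2.150e-01  1.910e+00  1.000e-03  1.015e+00 -5.690e-01] yaw y -8.04 F [3.2 3.5 1.4] T [ 0.53 -0.57  0.02] op -0.001 g 2.1
[0, [np.float64(-0.001), np.float64(-0.0), np.float64(0.001)], -0.0] 172.0
[0, [np.float64(-0.005), np.float64(-0.001), np.float64(0.001)], -0.006] 173.0
[0, [np.float64(-0.009), np.float64(-0.001), np.float64(0.001)], -0.011] 174.0
[0, [np.float64(-0.013), np.float64(-0.002), np.float64(0.001)], -0.017] 175.0
[0, [np.float64(-0.017), np.float64(-0.003), np.float64(0.001)], -0.022] 176.0
[0, [np.float64(-0.022), np.float64(-0.003), np.float64(0.001)], -0.028] 177.0
[0, [np.float64(-0.026), np.float64(-0.003), np.float64(0.001)], -0.034] 178.0
[0, [np.float64(-0.03), np.float64(-0.004), np.float64(0.001)], -0.039] 179.0
[0, [np.float64(-0.034), np.float64(-0.004), np.float64(0.001)], -0.045] 180.0
radius 0.0967 contact phi 171.8
F tangential -3.88
```

Still spring force only. The stop should be near 179°, so I'll go on in small steps.

Request:
play_rows(plan=[[0,[-0.005,-0.001,0.001],-0.006],[0,[-0.009,-0.001,0.001],-0.011],[0,[-0.013,-0.002,0.001],-0.017],[0,[-0.013,-0.002,0.001],-0.017]])

```text
time_s: 15.3
eef_pos: [0.4446, -0.2318, 0.0437]
eef_rot: [0.001, 0.737, 0.676, 0.0]
wrist_force: [2.1, 5.0, 4.3]
opening: 0.003
grasp_force: 2.2
```

Request:
play_rows(plan=[[0,[-0.004,0,0],-0.005],[0,[-0.004,0,0],-0.005]])

```text
time_s: 15.5
eef_pos: [0.444, -0.2333, 0.0432]
eef_rot: [0.0, 0.732, 0.682, 0.0]
wrist_force: [0.1, 5.0, 3.4]
opening: -0.002
grasp_force: 2.3
```

```bash
python3 arc.py 176 177 178
```

```text
t 15.5 pos [ 0.444  -0.2333  0.0432] q [-0.721  0.219  1.907  0.     1.015 -0.65 ] yaw y -4.08 F [0.1 5.  3.4] T [ 0.68 -0.09 -0.04] op -0.002 g 2.3
[0, [np.float64(-0.002), np.float64(0.001), np.float64(-0.002)], -0.0] 176.0
[0, [np.float64(-0.006), np.float64(0.001), np.float64(-0.002)], -0.006] 177.0
[0, [np.float64(-0.01), np.float64(0.0), np.float64(-0.002)], -0.012] 178.0
radius 0.0974 contact phi 175.7
F tangential -4.97
```

Request:
play_rows(plan=[[0,[-0.004,0,0],-0.005],[0,[-0.004,0,0],-0.005]])

```text
time_s: 15.7
eef_pos: [0.4435, -0.2348, 0.0428]
eef_rot: [-0.0, 0.726, 0.687, -0.0]
wrist_force: [0.1, 4.6, 5.0]
opening: 0.002
grasp_force: 2.3
```

Request:
play_rows(plan=[[0,[-0.004,0,0],-0.005],[0,[-0.004,0,0],-0.005]])

```text
time_s: 15.9
eef_pos: [0.4432, -0.2363, 0.0426]
eef_rot: [-0.001, 0.721, 0.693, -0.0]
wrist_force: [-1.0, 4.2, 3.7]
opening: 0.001
grasp_force: 2.4
```

Request:
play_rows(plan=[[0,[-0.003,0,0],-0.005],[0,[-0.003,0,0],-0.005]])

```text
time_s: 16.1
eef_pos: [0.443, -0.2374, 0.0424]
eef_rot: [-0.001, 0.715, 0.699, -0.0]
wrist_force: [-1.6, 5.3, 4.5]
opening: -0.006
grasp_force: 2.4
```

Request:
play_rows(plan=[[0,[-0.004,0,0],-0.005],[0,[-0.004,0,0],-0.005]])

```text
time_s: 16.3
eef_pos: [0.4428, -0.2389, 0.0423]
eef_rot: [-0.001, 0.71, 0.704, -0.0]
wrist_force: [-2.8, 3.7, 3.8]
opening: -0.003
grasp_force: 2.4
```

Request:
play_rows(plan=[[0,[-0.003,0,0],-0.005],[0,[-0.003,0,0],-0.005]])

```text
time_s: 16.5
eef_pos: [0.4425, -0.24, 0.0422]
eef_rot: [-0.001, 0.704, 0.71, -0.0]
wrist_force: [-2.3, 5.7, 3.4]
opening: -0.002
grasp_force: 2.4
```

```bash
python3 arc.py 180 182 184
```

```text
t 16.5 pos [ 0.4425 -0.24    0.0422] q [-7.330e-01  2.270e-01  1.900e+00 -1.000e-03  1.017e+00 -7.400e-01] yaw y 0.44 F [-2.3  5.7  3.4] T [ 0.73  0.38 -0.05] op -0.002 g 2.4
[0, [np.float64(-0.001), np.float64(0.001), np.float64(-0.005)], 0.002] 180.0
[0, [np.float64(-0.01), np.float64(-0.0), np.float64(-0.005)], -0.009] 182.0
[0, [np.float64(-0.018), np.float64(-0.002), np.float64(-0.005)], -0.02] 184.0
radius 0.0972 contact phi 179.8
F tangential -5.72
```

Request:
play_rows(plan=[[0,[-0.003,0,0],-0.003],[0,[-0.003,0,0],-0.003]])

```text
time_s: 16.7
eef_pos: [0.4425, -0.2411, 0.0422]
eef_rot: [-0.001, 0.701, 0.713, -0.0]
wrist_force: [-3.2, 5.2, 4.2]
opening: 0.002
grasp_force: 2.5
```

Request:
play_rows(plan=[[0,[-0.003,0,0],-0.003],[0,[-0.003,0,0],-0.003]])

```text
time_s: 16.9
eef_pos: [0.4424, -0.242, 0.0421]
eef_rot: [-0.002, 0.698, 0.716, -0.0]
wrist_force: [-2.3, 5.2, 4.6]
opening: -0.002
grasp_force: 2.9
```

Request:
play_rows(plan=[[0,[-0.003,0,0],-0.003],[0,[-0.003,0,0],-0.003]])

```text
time_s: 17.1
eef_pos: [0.4422, -0.2422, 0.042]
eef_rot: [-0.002, 0.694, 0.72, 0.0]
wrist_force: [-4.3, 9.7, 6.7]
opening: 0.001
grasp_force: 4.8
```

The arm has met the post: motion stalled at 9.7 N. One more small step, then hold.

Request:
play_rows(plan=[[0,[-0.002,0,0],0],[0,[-0.002,0,0],0]])

```text
time_s: 17.3
eef_pos: [0.4422, -0.2423, 0.042]
eef_rot: [-0.003, 0.694, 0.72, 0.001]
wrist_force: [-3.6, 12.6, 8.3]
opening: -0.0
grasp_force: 6.1
```

```bash
python3 arc.py
```

```text
t 17.3 pos [ 0.4422 -0.2423  0.042 ] q [-7.380e-01  2.310e-01  1.896e+00  1.000e-03  1.021e+00 -7.740e-01] yaw y 2.04 F [-3.6 12.6  8.3] T [ 1.72  0.54 -0.08] op -0.0 g 6.1
radius 0.0972 contact phi 181.2
F tangential -12.68
```

Request:
play_rows(plan=[[0,[-0.001,0,0],0],[0,[-0.001,0,0],0],[0,[-0.001,0,0],0],[0,[-0.001,0,0],0],[0,[-0.001,0,0],0],[0,[-0.001,0,0],0]])

```text
time_s: 17.9
eef_pos: [0.4421, -0.2424, 0.042]
eef_rot: [-0.003, 0.694, 0.72, 0.001]
wrist_force: [-3.9, 13.0, 8.5]
opening: 0.001
grasp_force: 6.7
```

Request:
play_rows(plan=[[0,[0.006,0,-0.01],0],[0,[0.006,0,-0.1],0],[0,[0.006,0,-0.22],0],[0,[0.006,0,-0.3],0],[0,[0.006,0,-0.35],0],[0,[0.006,0,-0.35],0],[0,[0.006,0,-0.35],0],[0,[0.006,0,-0.35],0],[0,[0.006,0,-0.35],0],[0,[0.006,0,-0.35],0]])

```text
time_s: 18.9
eef_pos: [0.4431, -0.2427, 0.1815]
eef_rot: [-0.001, 0.694, 0.72, -0.0]
wrist_force: [0.8, -0.4, -0.2]
opening: -0.0
grasp_force: 0.0
```

Request:
play_rows(plan=[[0,[0,0,0],0],[0,[0,0,0],0],[0,[0,0,0],0],[0,[0,0,0],0],[0,[0,0,0],0],[0,[0,0,0],0],[0,[0,0,0],0],[0,[0,0,0],0],[0,[0,0,0],0],[0,[0,0,0],0]])

```text
time_s: 19.9
eef_pos: [0.4437, -0.243, 0.1827]
eef_rot: [0.0, 0.694, 0.72, -0.0]
wrist_force: [-1.0, 0.1, 0.6]
opening: -0.001
grasp_force: 0.0
```

```bash
python3 - <<'E'
from h import *
st()
for n in("scene","top"):
    p=camera(n);W=cloud(p).reshape(-1,3);W=W[np.isfinite(W[:,0])]
    for c,r in(((.465,.218),.05),((.479,-.183),.03)):
        s=(np.hypot(*(W[:,:2]-c).T)<r)&(W[:,2]>.085)&(W[:,2]<.113)
        if s.sum()>4: print(n,cv2.minAreaRect((W[s][:,:2]*1000).astype(np.float32)),s.sum())
    cv2.imwrite(f"pics/end_{n}.png",p["image"][...,::-1])
E
```

```text
t 19.9 pos [ 0.4437 -0.243   0.1827] q [-0.736  0.038  1.792 -0.     1.311 -0.773] yaw y 2.09 F [-1.   0.1  0.6] T [0.01 0.02 0.03] op -0.001 g 0.0
scene ((462.2893981933594, 218.08349609375), (13.454976081848145, 67.77738189697266), 71.09272766113281) 80
scene ((477.52685546875, -183.38613891601562), (14.43706226348877, 27.306041717529297), 39.03239059448242) 75
top ((464.6531982421875, 217.4783935546875), (15.242992401123047, 63.39203643798828), 70.29496002197266) 138
top ((478.9326477050781, -183.500244140625), (12.354639053344727, 26.01927947998047), 39.12215805053711) 56
```

View pics/end_scene.png

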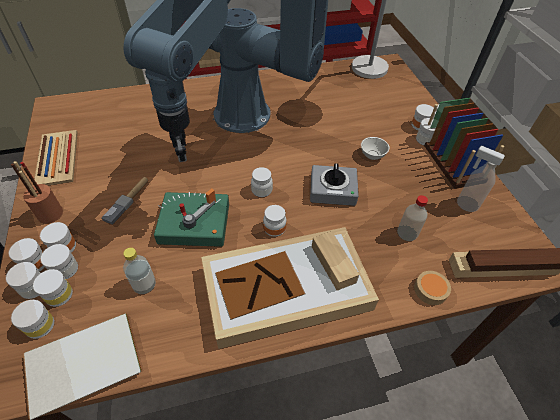

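The scene view shows the lever home (tab at (211,197), same place as at the start) and the knob bar at (336,175) aligned with its box. The arm is clear above the bench and nothing else has moved, so I'm handing in.

```bash
python3 -c "
from bench import *
print(hand_in())"
```

```text
the job is handed in; nothing more can be done
None
```

I turned the dimmer to its anticlockwise end stop, then held the wind lever on the red post for over 0.6 s at about 13 N at the tab. On release it sprang home, nothing else was seen to move, and I handed the job in at about 20 s; `hand_in()` gave no verdict.

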